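Shut a row of flip lids with one run of the fingertips

TASK

The five flip lids of the stir-bar box have been left standing open. Start with the fingertips at the flat block on the hinge side of the first lid and run them lightly along the row in one go, without taking the hand away midway, so that the lids fold down one after another, from the one next to the block to the last, until every lid lies fully shut. Pinch or lift nothing, press gently, leave the box standing where it is and the things round it alone, and then take the hand away.

Things in the scene. Friction and masses are not known exactly. Their poses are not given: they have to be found in the camera images.
- flip_box: Loose grey stir-bar box, a row of five compartments, 44 (x) x 186 (y) x 31.5 (z) mm, about 0.86 kg. Origin: centre of its underside; z up, y along the row from lid 1 to lid 5. From y = -93 to -63 mm it is a solid flat block; the lidded compartments follow at 30 mm pitch up to the end wall (y = 87 to 93 mm). Block, end wall and shut lids are level, 31.5 mm above the table.
- row_start (a point): Centre of the top of the flat block at the lid-1 end of the box (box frame: y = -78 mm, z = 31.5 mm), the hinge side of lid 1.
- row_end (a point): Centre of the top of the wall at the lid-5 end of the box (box frame: y = +90 mm, z = 31.5 mm).
- lid_1 (a joint): Hinge angle of white flip lid 1 (counted from the flat block), rad: 0 shut and level, 1.57 upright, at most 1.75; starts at 0.7 to 1.35. Hinge line across the box at y = -61 mm, z = 30 mm in the box's frame; the lid reaches 26 mm from it to +y when shut, is 38 mm wide, 3 mm thick, with a thumb tab out to x = -26 mm. Light; stays where left (friction 0.004 N m).
- lid_2 (a joint): Hinge angle of white flip lid 2 (counted from the flat block), rad: 0 shut and level, 1.57 upright, at most 1.75; starts at 0.7 to 1.35. Hinge line across the box at y = -31 mm, z = 30 mm in the box's frame; the lid reaches 26 mm from it to +y when shut, is 38 mm wide, 3 mm thick, with a thumb tab out to x = -26 mm. Light; stays where left (friction 0.004 N m).
- lid_3 (a joint): Hinge angle of white flip lid 3 (counted from the flat block), rad: 0 shut and level, 1.57 upright, at most 1.75; starts at 0.7 to 1.35. Hinge line across the box at y = -1 mm, z = 30 mm in the box's frame; the lid reaches 26 mm from it to +y when shut, is 38 mm wide, 3 mm thick, with a thumb tab out to x = -26 mm. Light; stays where left (friction 0.004 N m).
- lid_4 (a joint): Hinge angle of white flip lid 4 (counted from the flat block), rad: 0 shut and level, 1.57 upright, at most 1.75; starts at 0.7 to 1.35. Hinge line across the box at y = 29 mm, z = 30 mm in the box's frame; the lid reaches 26 mm from it to +y when shut, is 38 mm wide, 3 mm thick, with a thumb tab out to x = -26 mm. Light; stays where left (friction 0.004 N m).
- lid_5 (a joint): Hinge angle of white flip lid 5 (counted from the flat block), rad: 0 shut and level, 1.57 upright, at most 1.75; starts at 0.7 to 1.35. Hinge line across the box at y = 59 mm, z = 30 mm in the box's frame; the lid reaches 26 mm from it to +y when shut, is 38 mm wide, 3 mm thick, with a thumb tab out to x = -26 mm. Light; stays where left (friction 0.004 N m).
- wash_vial: Bystander, white vial with a wide screw cap; origin at the centre of its underside. Leave it alone.
- vial_white: Bystander, small glass vial with a ribbed cap; origin at the centre of its underside. Leave it alone.
- marker_black: Bystander, marker pen; origin at the centre of its underside. Leave it alone.
- petri_dish_1: Bystander, petri dish; origin at the centre of its underside. Leave it alone.
- petri_dish_2: Bystander, petri dish; origin at the centre of its underside. Leave it alone.
- coverslip_box: Bystander, small square box of coverslips; origin at the centre of its underside. Leave it alone.

How it is judged:
By the outcome, as a careful person would: the job done as asked, in the order asked, and still so for the second after the job is handed in, with the robot touching nothing.
It also fails if it takes over 40 s, if anything falls off the work surface, if the arm or the gripper's body presses on something with over 40 N, if the wrist force passes 120 N, or if a joint passes its speed limit or range.

ROBOT

A 6-joint arm with a two-finger parallel gripper is mounted at the origin on a cart in front of the work surface, level with it; the furniture and walls round the work are solid. World frame = base frame: x ahead of the robot, y to its left, z up, the work surface at z = 0. Lengths are in m, angles in rad, forces in N, time in s.
With the tool pointing down it reaches from about 0.35 to 0.975 m from the base axis. Payload 4.9 kg.
Tool frame: the origin (TCP) lies on the front face of the gripper's body, between the roots of the fingers; the fingertips stand 73 mm ahead of it and the grasp point (between the pads) lies 54 mm ahead of it (tip_extent is the distance from the TCP to the fingertips, in m); y points along the fingers, x is the direction in which the jaws open and shut, and the axes are right-handed (so a half turn about y gives the same grasp; the last joint's range is limited). The gripper opens to 85 mm and grips with 20 to 120 N. Pads are 22 mm wide; open, the fingers measure 114 mm over their backs; the gripper's body (76 mm by 85 mm) begins 54 mm behind the grasp point. The pads swing forward as they close: fully open they stand 13 mm farther back than shut.
Start: joints at [-1.333, 0.053, 1.613, -0, 1.476, -0.119], TCP at [0.218, -0.586, 0.304] pointing down, gripper open.
Joint ranges: [-3.01, 3.01], [-1.01, 2.22], [0.06, 2.58], [-1.02, 4.17], [0.09, 2.62], [-3.14, 3.14]. Speed limits (rad/s): [2.57, 2.57, 3.14, 3.14, 3.14, 3.14].

INTERFACE

Orientations are given as a unit quaternion [w, x, y, z].
In Python, from plant import state, grab_frame, camera_info, job_done, tip_extent gives the robot as it stands.
- The arm moves only by the tool carry_out, never from a script. Its argument "rows" is a list that holds one entry, the list of rows, each a list of 7 numbers: the turn, a rotation vector about the world's x, y, z as a fraction of full scale, then the shift along the world's x, y, z as a fraction of full scale, then the finger opening in mm, from 0 to 85.4. A call has 1 to 5 rows; each row shifts and turns the commanded pose from where the row before left it; what a row does not reach is not made up. Full scale, the value 1, is 40 mm for a shift and 4 degrees for a turn. A row lasts 1/10 s, in which the tool goes at most 50 mm and 8.59 degrees, less where a joint would pass 70% of its speed; a pose out of reach is approached as far as the arm can. A call with a number of a shift or a turn outside -1 to 1 is refused whole. A call with a gripper value outside its range is refused whole. The fingers move at their own pace and stop on an object; the grip force is fixed at half the most. Time passes only in rows, so rows that do not move let the fingers close. It gives the time, the measured TCP pose, the force and the opening at its end, in the units of the state.
- state(): the state, without advancing time (a new reading comes with each control period).
- grab_frame(name): name is "scene" or "top" or "wrist"; returns the picture (480x640x3 uint8, blue, green, red); there is no depth.
- camera_info(name): a dict with "intrinsics" (3x3 intrinsics, pixels), "k1" (the pictures are not rectified: a ray, as slopes to the right and down, at radius r is drawn at 1 + k1 r^2 times it, then the intrinsics apply), "xyz" and "rotation" of the camera in the world; the wrist camera has in their place "tool_from_camera" (4x4, takes a point from camera to tool coordinates, whose origin is the TCP and whose axes are the tool frame's). Camera axes: x right, y down, z forward; pixel columns grow to the right and rows downward; lengths in m; the calibration is good to about 2 mm. A picture is of the moment at which its call begins: read the wrist's pose just before it. camera_info takes no time and is no camera call.
- job_done(): hands the job in, once; it reports no verdict.
The state is a dict: "time": time; "joint_pos": joint angles; "joint_vel": joint speeds; "joint_efforts": joint torques, N m; "tool_pos": TCP position; "tool_rot": TCP orientation; "contact_force": force on the tool from outside, world axes, zero at the start; "ft_torque": the same for the moment, N m; "gripper_width": opening from 0.0 (shut) to 1.0 (fully open).
Only numpy, scipy, OpenCV 4.12 (cv2) and the standard library are available. Lean on these libraries where they do the work, as an engineer would, in place of code of your own. Each camera call takes 0.05 s, during which the arm holds its last target.

## Working session

There is one attempt and no reset: what is moved stays moved. The work goes in short steps, Python scripts to look and compute and a tool call to move; the robot and the scene stay as the last step left them, time stands still between calls to the robot, and variables do not carry over. Pictures are saved under pics/ and viewed, and the job is handed in when it is done.

Besides the shell and the picture viewer there is one more tool, called after "Call:" as name(argument=value, ...), one argument or row to a line, values as JSON. carry_out: Moves the arm, as the interface text tells. Shift numbers are shares of 40 mm and turn numbers shares of 4 degrees, none past 1 either way. Its arguments: {"type":"object","properties":{"rows":{"type":"array"}},"required":["rows"]}

```bash
ls; mkdir -p pics
python3 - <<'E'
from plant import *
import cv2
s=state();print(s)
for n in("scene","top","wrist"):
    cv2.imwrite(f"pics/{n}0.png",grab_frame(n));print(n,camera_info(n))
print(tip_extent() if callable(tip_extent) else tip_extent)
E
```

```text
pics
{'time': 0.0, 'joint_pos': array([-1.33303040e+00,  5.33564079e-02,  1.61428470e+00,  1.29990350e-05,
        1.47599663e+00, -1.19005450e-01]), 'joint_vel': array([-0.00021444, -0.00087819,  0.00076378,  0.00169468,  0.00121547,
       -0.00066128]), 'joint_efforts': array([-3.50687369e-03, -3.93692493e+01, -3.70176101e+01, -3.17300464e-04,
        7.09454980e-03, -3.98947137e-06]), 'tool_pos': array([ 0.21816987, -0.58518303,  0.3026687 ]), 'tool_rot': array([ 0.58126916, -0.58030226,  0.40388298, -0.40280763]), 'contact_force': array([-0.77812613,  0.24621407, -0.22972284]), 'ft_torque': array([-0.02057678, -0.06950422,  0.00402434]), 'gripper_width': 1.0008723568539706}
scene {'intrinsics': array([[476.78193903,   0.        , 321.85562489],
       [  0.        , 476.78193903, 232.02520879],
       [  0.        ,   0.        ,   1.        ]]), 'k1': -0.08854100914918986, 'xyz': array([0.11369954, 0.46877079, 0.80004759]), 'rotation': array([ 0.11130915, -0.29836746,  0.88960159, -0.32740823])}
top {'intrinsics': array([[493.5588892 ,   0.        , 313.83944802],
       [  0.        , 493.5588892 , 231.04936837],
       [  0.        ,   0.        ,   1.        ]]), 'k1': -0.04511347378601632, 'xyz': array([ 0.28800626, -0.02243271,  1.11195469]), 'rotation': array([ 0.05765457, -0.70183586,  0.7073244 , -0.06160003])}
wrist {'intrinsics': array([[401.78072025,   0.        , 325.36448447],
       [  0.        , 401.78072025, 246.08193464],
       [  0.        ,   0.        ,   1.        ]]), 'k1': -0.09329758836375254, 'tool_from_camera': array([[ 9.99999765e-01,  6.68541715e-04,  1.52075107e-04,
        -4.22542722e-04],
       [ 5.24901938e-05, -2.95807366e-01,  9.55247612e-01,
        -7.09275529e-02],
       [ 6.83607814e-04, -9.55247379e-01, -2.95807332e-01,
         7.55860745e-02],
       [ 0.00000000e+00,  0.00000000e+00,  0.00000000e+00,
         1.00000000e+00]])}
0.0726
```

View pics/scene0.png

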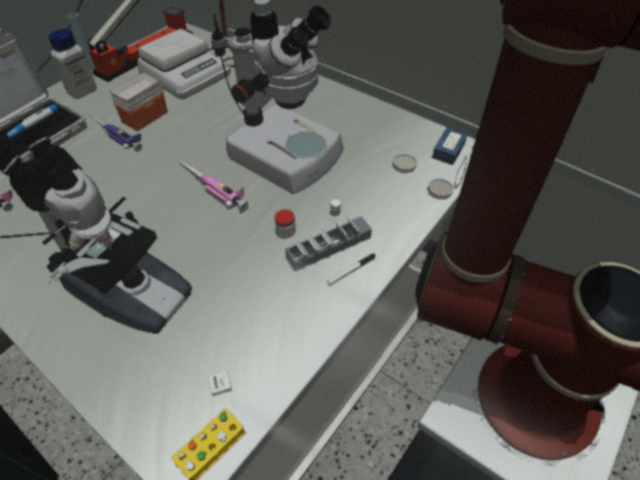

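View pics/top0.png

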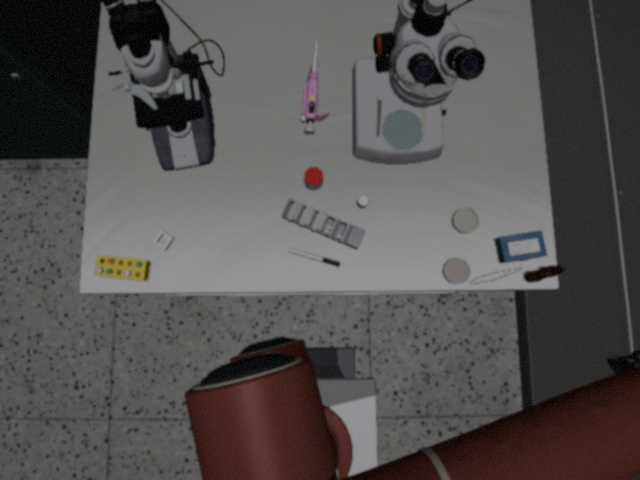

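View pics/wrist0.png

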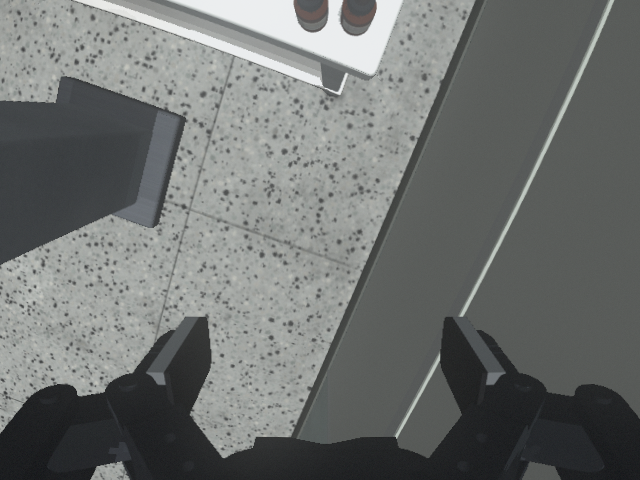

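```bash
cat > h.py <<'E'
import numpy as np,cv2
from scipy.spatial.transform import Rotation as R
from plant import *
def rot(q): return R.from_quat([q[1],q[2],q[3],q[0]]).as_matrix()
def dist(k1): return np.array([k1,0,0,0,0.])
def campose(n,s=None):
    c=camera_info(n)
    if n!="wrist": return c,rot(c['rotation']),np.array(c['xyz'])
    T=c['tool_from_camera'];Rt=rot(s['tool_rot'])
    return c,Rt@T[:3,:3],Rt@T[:3,3]+s['tool_pos']
def rays(n,px,s=None):
    c,Rm,o=campose(n,s)
    u=cv2.undistortPoints(np.array(px,float).reshape(-1,1,2),c['intrinsics'],dist(c['k1'])).reshape(-1,2)
    return o,np.c_[u,np.ones(len(u))]@Rm.T
def plane(n,px,z,s=None):
    o,d=rays(n,px,s);return o+d*((z-o[2])/d[:,2])[:,None]
def proj(n,P,s=None):
    c,Rm,o=campose(n,s);p=(np.array(P,float)-o)@Rm
    return cv2.projectPoints(p.reshape(-1,1,3),np.zeros(3),np.zeros(3),c['intrinsics'],dist(c['k1']))[0].reshape(-1,2)
E
python3 - <<'E'
import cv2
a=cv2.imread('pics/top0.png')[180:280,260:390];b=cv2.imread('pics/scene0.png')[190:300,260:400]
cv2.imwrite('pics/c1.png',cv2.resize(a,None,fx=6,fy=6,interpolation=2))
cv2.imwrite('pics/c2.png',cv2.resize(b,None,fx=5,fy=5,interpolation=2))
from h import *
print(plane("top",[(284,212),(361,240),(313,177),(362,201),(292,250),(338,264),(330,292),(330,150)],0.03))
print(rot(state()['tool_rot']))
E
```

```text
[[ 0.51617563  0.03718288  0.03      ]
 [ 0.4515117  -0.13373358  0.03      ]
 [ 0.59675707 -0.02837014  0.03      ]
 [ 0.54020362 -0.13815637  0.03      ]
 [ 0.43031676  0.0193421   0.03      ]
 [ 0.39850359 -0.08180214  0.03      ]
 [ 0.33739262 -0.06337503  0.03      ]
 [ 0.6605339  -0.06782624  0.03      ]]
[[ 3.49295152e-01 -3.93364757e-04  9.37012669e-01]
 [-9.37011245e-01  1.64691023e-03  3.49295312e-01]
 [-1.68057622e-03 -9.99998566e-01  2.06670559e-04]]
```

View pics/c1.png

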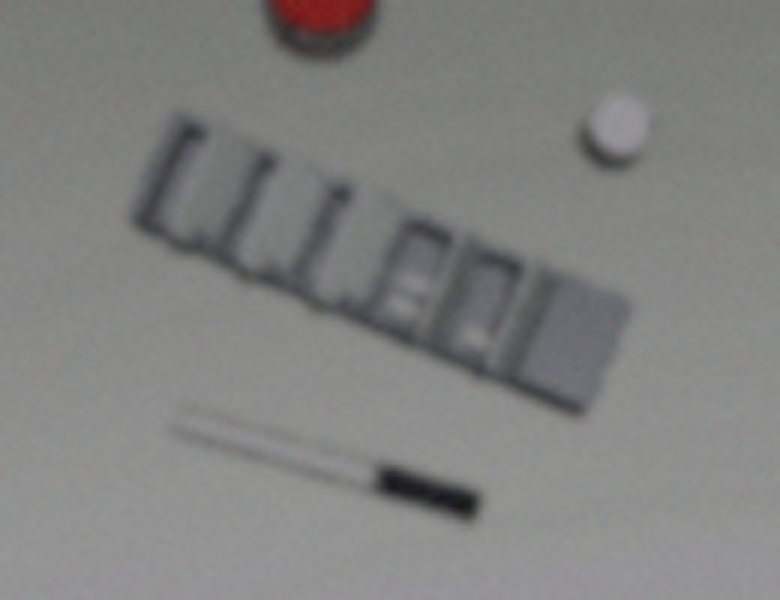

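View pics/c2.png

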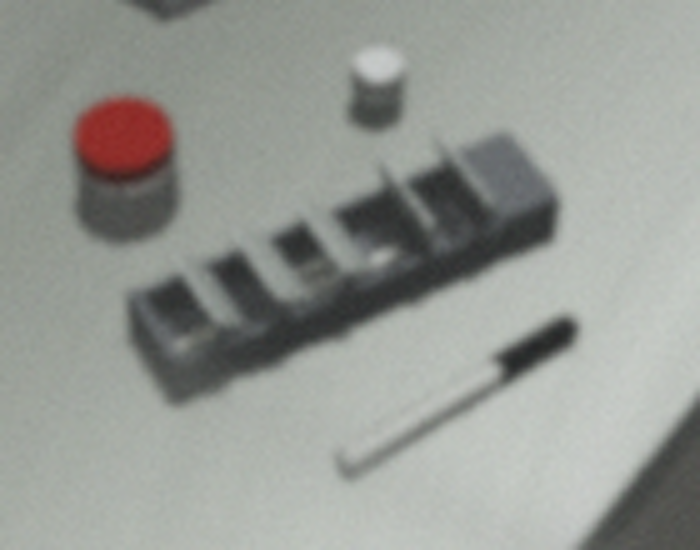

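Call:
carry_out(
  rows=[
    [[0,0,0.875,0.48,0.98,0,0],[0,0,0.875,0.48,0.98,0,0],[0,0,0.875,0.48,0.98,0,0],[0,0,0.875,0.48,0.98,0,0],[0,0,0.875,0.48,0.98,0,0]],
  ],
)

```text
time: 0.65
tool_pos: [0.3146, -0.3879, 0.3035]
tool_rot: [0.636, -0.636, 0.31, -0.31]
contact_force: [0.8, 0.3, 0.0]
gripper_width: 0.149
```

Call:
carry_out(
  rows=[
    [[0,0,0.875,0.48,0.98,0,0],[0,0,0.875,0.48,0.98,0,0],[0,0,0.875,0.48,0.98,0,0],[0,0,0.875,0.48,0.98,0,0],[0,0,0.875,0.48,0.98,0,0]],
  ],
)

```text
time: 1.15
tool_pos: [0.4106, -0.1918, 0.3037]
tool_rot: [-0.675, 0.675, -0.209, 0.209]
contact_force: [1.5, -0.5, -0.5]
gripper_width: 0.004
```

Call:
carry_out(
  rows=[
    [[0,0,0.875,0.48,0.98,0,0],[0,0,0.875,0.48,0.98,0,0],[0,0,0.875,0.48,0.98,0,0],[0,0,0.875,0.48,0.98,0,0],[0,0,0,0,0,0,0]],
  ],
)

```text
time: 1.65
tool_pos: [0.488, -0.0329, 0.3036]
tool_rot: [0.697, -0.696, 0.124, -0.123]
contact_force: [0.6, -0.4, -0.1]
gripper_width: 0.003
```

Run:
```python
from h import *
import json
s=state();cv2.imwrite('pics/w1.png',grab_frame('wrist'))
print(s['time'],s['tool_pos'],rot(s['tool_rot']),s['contact_force'],s['joint_pos'],s['gripper_width'])
np.savez('w1.npz',tool_pos=s['tool_pos'],tool_rot=s['tool_rot'])
import plant;print(plant.tip_extent() if callable(plant.tip_extent) else plant.tip_extent)
```

```text
1.65 [ 0.48802473 -0.03289591  0.30356958] [[ 9.38841605e-01 -2.08229255e-04  3.44349237e-01]
 [-3.44348526e-01  1.55151793e-03  9.38840607e-01]
 [-7.29758095e-04 -9.99998775e-01  1.38492615e-03]] [ 0.63071986 -0.38652179 -0.08506617] [-2.20218079e-01 -2.81360472e-01  1.92056206e+00  1.47195110e-03
  1.50293326e+00  1.31227096e-01] 0.0031284264157054593
0.0726
```

View pics/w1.png

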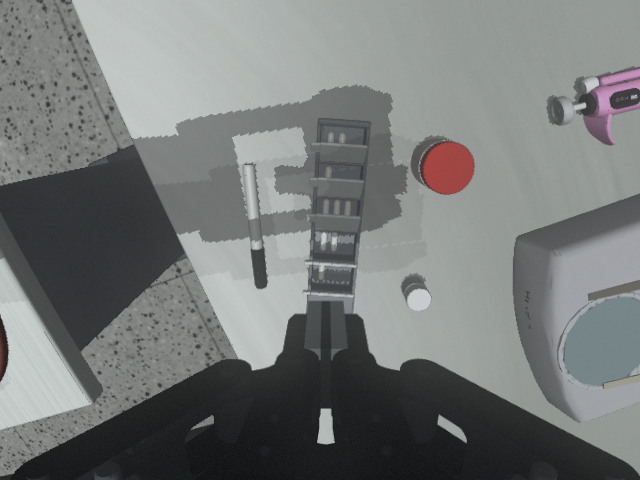

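Call:
carry_out(
  rows=[
    [[0,0,0,-0.27,-0.7,0,0],[0,0,0,-0.27,-0.7,0,0],[0,0,0,-0.27,-0.7,0,0],[0,0,0,0,0,0,0],[0,0,0,0,0,0,0]],
  ],
)

```text
time: 2.2
tool_pos: [0.4541, -0.1219, 0.3037]
tool_rot: [0.696, -0.695, 0.127, -0.127]
contact_force: [-0.4, 0.2, -0.4]
gripper_width: 0.0
```

Run:
```python
from h import *
s=state();im=grab_frame('wrist');cv2.imwrite('pics/w2.png',im)
print(s['time'],s['tool_pos'],s['contact_force'])
np.savez('w2.npz',tool_pos=s['tool_pos'],tool_rot=s['tool_rot'])
cv2.imwrite('pics/w2c.png',cv2.resize(im[0:300,230:430],None,fx=2.0*1,fy=2.0,interpolation=2))
cv2.imwrite('pics/w2d.png',cv2.resize(im[170:320,240:400],None,fx=4,fy=4,interpolation=2))
cv2.imwrite('pics/w2e.png',cv2.resize(im[20:170,240:400],None,fx=4,fy=4,interpolation=2))
```

```text
2.2 [ 0.45407738 -0.12191193  0.30372947] [-0.40936393  0.18616007 -0.35149877]
```

View pics/w2.png

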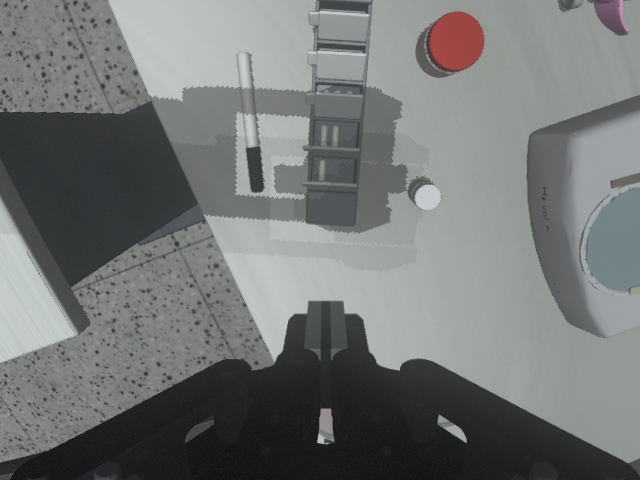

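View pics/w2d.png

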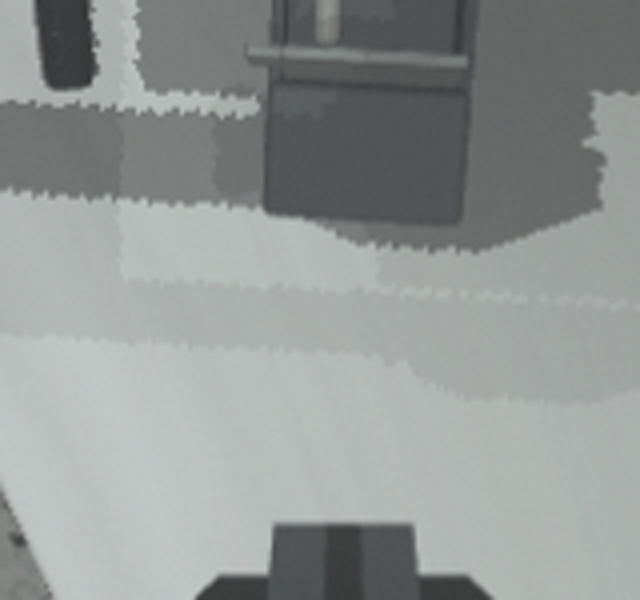

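View pics/w2e.png

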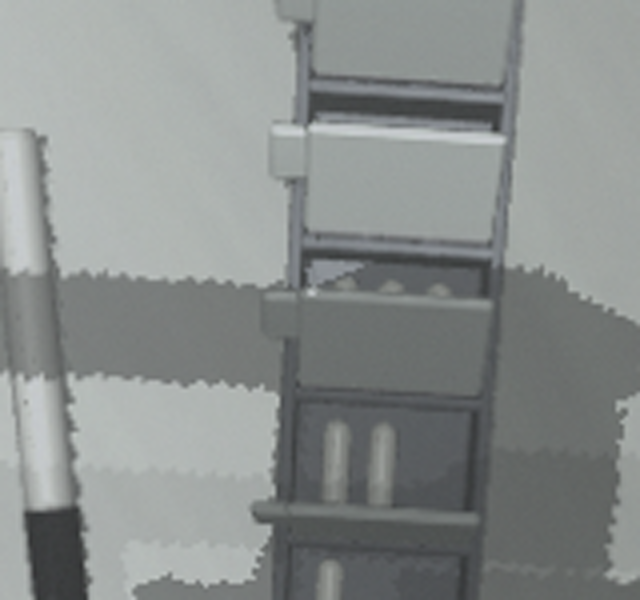

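Run:
```python
from h import *
im=cv2.imread('pics/w1.png');cv2.imwrite('pics/w1c.png',cv2.resize(im[110:310,280:400],None,fx=3,fy=3,interpolation=2)[:600])
s=dict(np.load('w2.npz'))
print(plane('wrist',[(305.75,222.75),(355.5,225.75),(306.5,191),(357,193)],0.0315,s))
# tip rect in tool coords
tz=s['tool_pos'][2]-0.0726
P=plane('wrist',[(309,301),(343.5,301)],tz,s);print((P-s['tool_pos'])@rot(s['tool_rot']))
```

```text
[[ 0.43457635 -0.12402499  0.0315    ]
 [ 0.47457608 -0.14203812  0.0315    ]
 [ 0.44546428 -0.09811535  0.0315    ]
 [ 0.48549538 -0.11507633  0.0315    ]]
[[-0.00660315  0.07260287  0.00894712]
 [ 0.00689605  0.07259938  0.00895694]]
```

View pics/w1c.png

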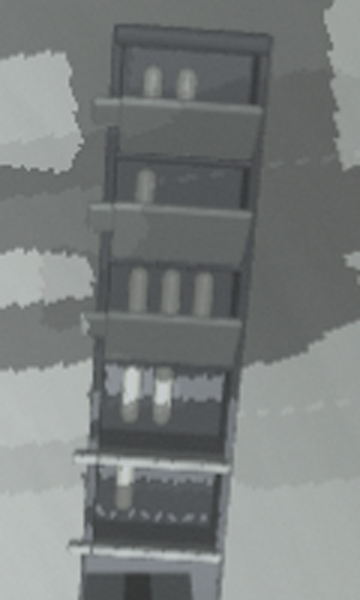

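Run:
```python
from h import *
s1=dict(np.load('w1.npz'));s2=dict(np.load('w2.npz'))
A=plane('wrist',[(318.7,118),(370.3,122)],0.0315,s1);B=plane('wrist',[(305.75,222.75),(355.5,225.75)],0.0315,s2)
a=A.mean(0);b=B.mean(0);d=(a-b)[:2];print(A,'len',np.linalg.norm(d),'width',np.linalg.norm(A[1]-A[0]),'yaw',np.degrees(np.arctan2(d[1],d[0])))
c=(a+b)/2;u=d/np.linalg.norm(d);print('c',c,'u',u, 'start',c[:2]-.078*u,'end',c[:2]+.09*u)
w=A[1]-A[0]+B[1]-B[0];print('cross yaw',np.degrees(np.arctan2(w[1],w[0]))+90)
def tri(o1,d1,o2,d2):
    M=np.c_[d1,-d2];t=np.linalg.lstsq(M,o2-o1,rcond=None)[0];p=o1+d1*t[0];q=o2+d2*t[1];return (p+q)/2,np.linalg.norm(p-q)
for sp,s,tp in(((355.5,225.75),s2,(365.3,229.9)),((370.3,122),s1,(290.5,198.9))):
    o,dd=rays('wrist',[sp],s);o2,d2=rays('top',[tp]);print(tri(o,dd[0],o2,d2[0]))
```

```text
[[0.51005247 0.04432898 0.0315    ]
 [0.54888643 0.02683833 0.0315    ]] len 0.1844995518386667 width 0.04259106906795443 yaw 66.05080988900846
c [ 0.49202283 -0.04872395  0.0315    ] u [0.40592635 0.91390579] start [ 0.46036058 -0.1200086 ] end [0.5285562  0.03352757]
cross yaw 65.75495410273271
(array([ 0.47472934, -0.14407277,  0.0251754 ]), np.float64(0.0008700349086605091))
(array([0.55255989, 0.02482598, 0.00082181]), np.float64(0.002247652751220869))
```

Call:
carry_out(
  rows=[
    [[0,0,-0.85,0.16,0.05,-1,0],[0,0,0,0,0,-1,0],[0,0,0,0,0,-1,0],[0,0,0,0,0,-1,0],[0,0,0,0,0,-0.5,0]],
  ],
)

```text
time: 2.75
tool_pos: [0.4591, -0.1172, 0.1198]
tool_rot: [0.692, -0.691, 0.149, -0.144]
contact_force: [-0.5, 0.9, 0.3]
gripper_width: 0.002
```

Call:
carry_out(
  rows=[
    [[0,0,0,0,0,0,0],[0,0,0,0,0,0,0]],
  ],
)

```text
time: 2.95
tool_pos: [0.4615, -0.1185, 0.1243]
tool_rot: [0.692, -0.692, 0.146, -0.147]
contact_force: [1.0, -0.5, 1.2]
gripper_width: 0.0
```

Run:
```python
from h import *
s=state();im=grab_frame('wrist');cv2.imwrite('pics/w3.png',im);cv2.imwrite('pics/s3.png',cv2.resize(grab_frame('scene')[180:300,260:400],None,fx=5,fy=5,interpolation=2))
print(s['time'],s['tool_pos'],s['tool_pos'][2]-.0726,s['contact_force'],rot(s['tool_rot']))
u=np.array([.4059,.9139]);d=s['tool_pos'][:2]-[.4920,-.0487];print('box x,y',d@[u[1],-u[0]],d@u)
```

```text
2.95 [ 0.46146119 -0.11847877  0.12433532] 0.05173531728329456 [ 1.04882833 -0.50775672  1.15015998] [[ 9.14160329e-01  5.10333515e-05  4.05352798e-01]
 [-4.05352800e-01  4.82827800e-05  9.14160328e-01]
 [ 2.70811054e-05 -9.99999998e-01  6.48247140e-05]]
box x,y 0.00041378701254957324 -0.07616652334382028
```

View pics/w3.png

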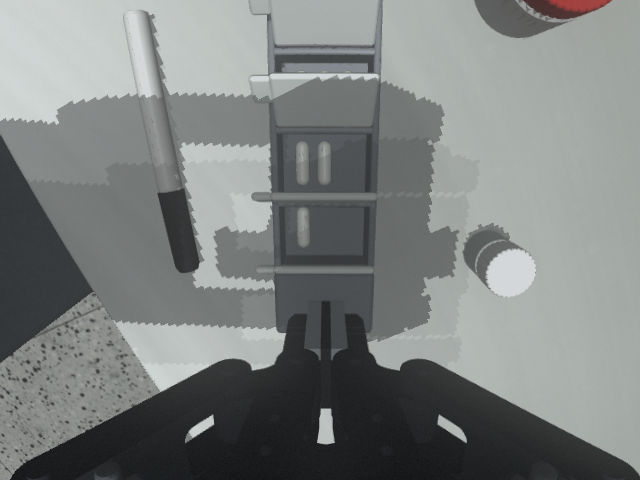

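View pics/s3.png

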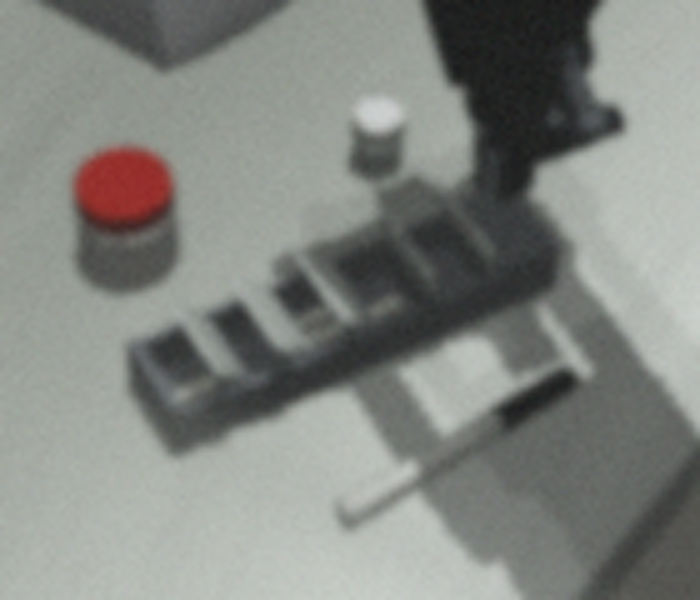

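Call:
carry_out(
  rows=[
    [[0,0,0,-0.02,-0.05,-0.1,0],[0,0,0,0,0,-0.1,0],[0,0,0,0,0,-0.1,0],[0,0,0,0,0,-0.1,0],[0,0,0,0,0,0,0]],
  ],
)

```text
time: 3.55
tool_pos: [0.4598, -0.1206, 0.107]
tool_rot: [0.692, -0.692, 0.147, -0.146]
contact_force: [0.7, -0.5, 0.2]
gripper_width: 0.002
```

Call:
carry_out(
  rows=[
    [[0,0,0,0,0,-0.025,0],[0,0,0,0,0,-0.025,0],[0,0,0,0,0,0,0]],
  ],
)

```text
time: 3.85
tool_pos: [0.4603, -0.1208, 0.1058]
tool_rot: [0.692, -0.692, 0.147, -0.147]
contact_force: [-0.3, -1.3, 0.4]
gripper_width: -0.004
```

Call:
carry_out(
  rows=[
    [[0,0,0,0,0,0,0],[0,0,0,0,0,0,0]],
  ],
)

```text
time: 4.05
tool_pos: [0.4604, -0.1209, 0.106]
tool_rot: [-0.692, 0.692, -0.147, 0.147]
contact_force: [-1.9, 0.6, 0.5]
gripper_width: -0.001
```

Call:
carry_out(
  rows=[
    [[0,0,0,0,0,-0.0125,0],[0,0,0,0,0,-0.0125,0],[0,0,0,0,0,0,0]],
  ],
)

```text
time: 4.35
tool_pos: [0.4602, -0.1208, 0.1048]
tool_rot: [0.692, -0.692, 0.147, -0.147]
contact_force: [0.5, -1.2, 0.1]
gripper_width: -0.002
```

Call:
carry_out(
  rows=[
    [[0,0,0,0,0,-0.0125,0],[0,0,0,0,0,0,0]],
  ],
)

```text
time: 4.55
tool_pos: [0.4603, -0.1208, 0.1043]
tool_rot: [0.692, -0.692, 0.147, -0.147]
contact_force: [0.5, -0.8, 0.6]
gripper_width: -0.003
```

Call:
carry_out(
  rows=[
    [[0,0,0,0,0,-0.0125,0],[0,0,0,0,0,0,0]],
  ],
)

```text
time: 4.75
tool_pos: [0.4604, -0.1209, 0.1041]
tool_rot: [0.692, -0.692, 0.147, -0.147]
contact_force: [-1.4, 0.4, 2.2]
gripper_width: -0.002
```

Call:
carry_out(
  rows=[
    [[0,0,0,0.051,0.114,0.0825,0],[0,0,0,0.051,0.114,0,0],[0,0,0,0.051,0.114,0,0],[0,0,0,0.051,0.114,-0.0375,0],[0,0,0,0.051,0.114,-0.0375,0]],
  ],
)

```text
time: 5.25
tool_pos: [0.4707, -0.0975, 0.1041]
tool_rot: [0.692, -0.692, 0.147, -0.147]
contact_force: [-0.2, -1.3, 3.6]
gripper_width: -0.002
```

```bash
cat > chk.py <<'E'
from h import *
import sys
n=sys.argv[1]
s=state();im=grab_frame('wrist');cv2.imwrite(f'pics/w{n}.png',im);cv2.imwrite(f'pics/s{n}.png',cv2.resize(grab_frame('scene')[180:300,260:400],None,fx=5,fy=5,interpolation=2))
u=np.array([.4059,.9139]);d=s['tool_pos'][:2]-[.4920,-.0487];print(s['time'],'box x,y',d@[u[1],-u[0]],d@u,'tipz',s['tool_pos'][2]-.0726,s['contact_force'])
E
python3 chk.py 4
```

```text
5.25 box x,y 0.00031768080584302066 -0.05323457984669681 tipz 0.03146274066384805 [-0.22110899 -1.3348715   3.62286689]
```

View pics/w4.png

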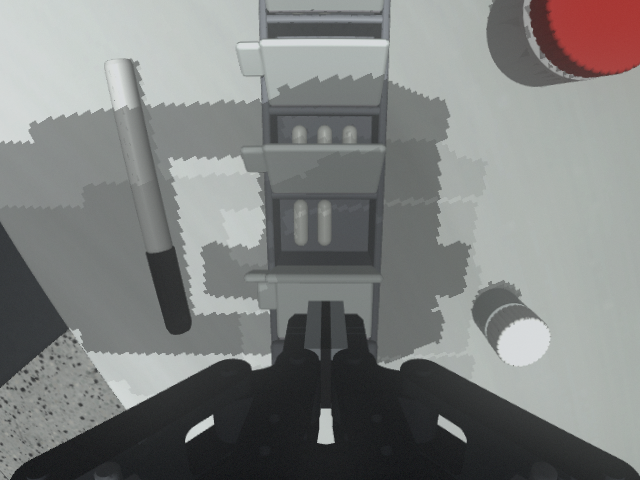

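View pics/s4.png

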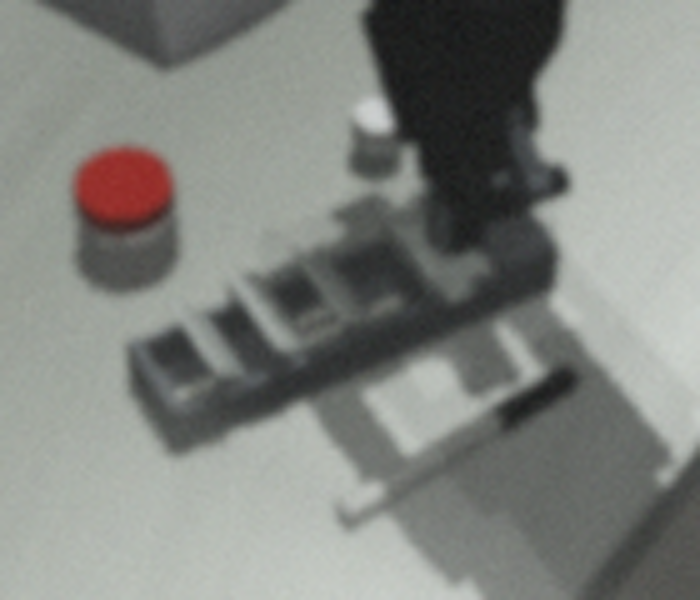

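Call:
carry_out(
  rows=[
    [[0,0,0,0.051,0.114,0.002,0],[0,0,0,0.051,0.114,0.075,0],[0,0,0,0.051,0.114,0,0],[0,0,0,0.051,0.114,0,0],[0,0,0,0.051,0.114,-0.0375,0]],
  ],
)

```text
time: 5.85
tool_pos: [0.4811, -0.0749, 0.106]
tool_rot: [0.692, -0.692, 0.147, -0.147]
contact_force: [0.4, -0.9, 0.8]
gripper_width: 0.001
```

Call:
carry_out(
  rows=[
    [[0,0,0,0.051,0.114,-0.0375,0],[0,0,0,0.051,0.114,0,0]],
  ],
)

```text
time: 6.05
tool_pos: [0.485, -0.0658, 0.1042]
tool_rot: [-0.692, 0.692, -0.147, 0.147]
contact_force: [0.3, 1.1, -0.1]
gripper_width: 0.001
```

```bash
python3 chk.py 5
```

```text
6.05 box x,y 0.000490459970068398 -0.018441481704305852 tipz 0.03160061047600132 [ 0.32058803  1.05562406 -0.0743652 ]
```

View pics/w5.png

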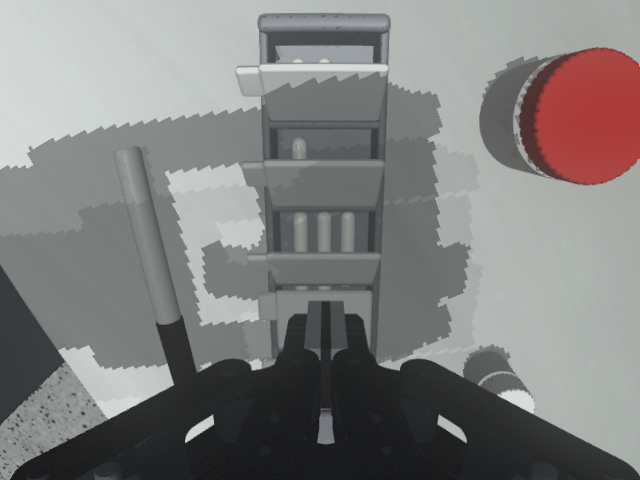

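Call:
carry_out(
  rows=[
    [[0,0,0,0.051,0.114,0.073,0],[0,0,0,0.051,0.114,0,0],[0,0,0,0.051,0.114,0,0],[0,0,0,0.051,0.114,-0.0375,0],[0,0,0,0.051,0.114,-0.0375,0]],
  ],
)

```text
time: 6.65
tool_pos: [0.4952, -0.0429, 0.1041]
tool_rot: [0.692, -0.692, 0.147, -0.147]
contact_force: [0.3, 0.1, 1.4]
gripper_width: -0.002
```

Call:
carry_out(
  rows=[
    [[0,0,0,0.051,0.114,0,0],[0,0,0,0.051,0.114,0.075,0],[0,0,0,0.051,0.114,0,0],[0,0,0,0.051,0.114,0,0],[0,0,0,0.051,0.114,-0.0375,0]],
  ],
)

```text
time: 7.15
tool_pos: [0.5055, -0.0201, 0.1059]
tool_rot: [0.692, -0.692, 0.147, -0.147]
contact_force: [0.1, 0.4, 0.4]
gripper_width: -0.001
```

Call:
carry_out(
  rows=[
    [[0,0,0,0.051,0.114,-0.0375,0],[0,0,0,0.051,0.114,0,0]],
  ],
)

```text
time: 7.35
tool_pos: [0.5095, -0.0111, 0.1042]
tool_rot: [-0.692, 0.692, -0.147, 0.147]
contact_force: [-0.1, -0.2, -0.1]
gripper_width: -0.001
```

```bash
python3 chk.py 6
```

```text
7.35 box x,y 0.0006928083396647027 0.04144303840187751 tipz 0.031551321307389385 [-0.13408469 -0.24620514 -0.08589343]
```

View pics/w6.png

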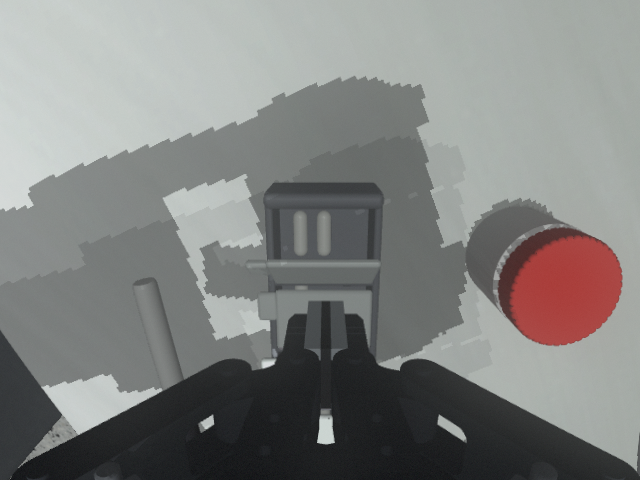

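View pics/s6.png

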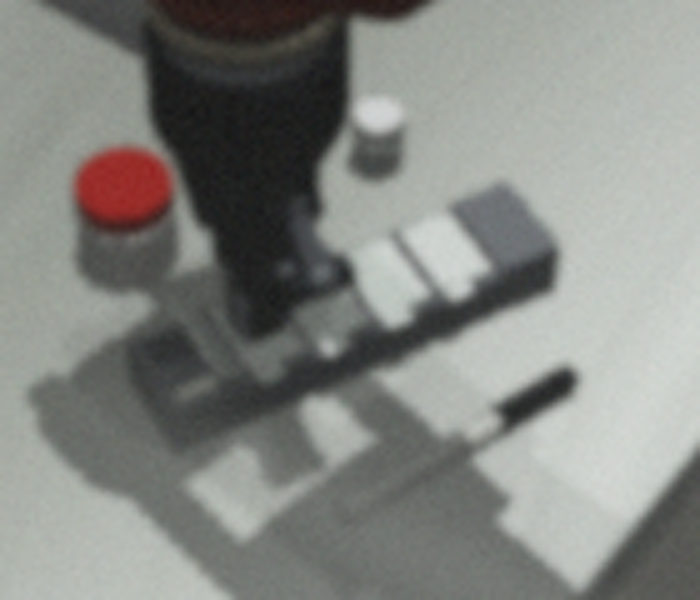

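Call:
carry_out(
  rows=[
    [[0,0,0,0.051,0.114,0.073,0],[0,0,0,0.051,0.114,0,0],[0,0,0,0.051,0.114,0,0],[0,0,0,0.051,0.114,-0.0375,0],[0,0,0,0.051,0.114,-0.0375,0]],
  ],
)

```text
time: 7.95
tool_pos: [0.5196, 0.0118, 0.104]
tool_rot: [-0.692, 0.692, -0.147, 0.147]
contact_force: [-2.5, -2.9, 5.7]
gripper_width: 0.002
```

Call:
carry_out(
  rows=[
    [[0,0,0,0.051,0.114,0,0],[0,0,0,0.051,0.114,0,0],[0,0,0,0.051,0.114,0,0],[0,0,0,0.051,0.114,0,0],[0,0,0,0.051,0.114,0,0]],
  ],
)

```text
time: 8.45
tool_pos: [0.5298, 0.0346, 0.1041]
tool_rot: [0.692, -0.692, 0.147, -0.147]
contact_force: [0.4, -0.6, 2.2]
gripper_width: 0.001
```

```bash
python3 chk.py 7
```

```text
8.45 box x,y 0.00076469102589639 0.09149787231555034 tipz 0.03153523704000563 [ 0.36127273 -0.62954897  2.19783541]
```

View pics/s7.png

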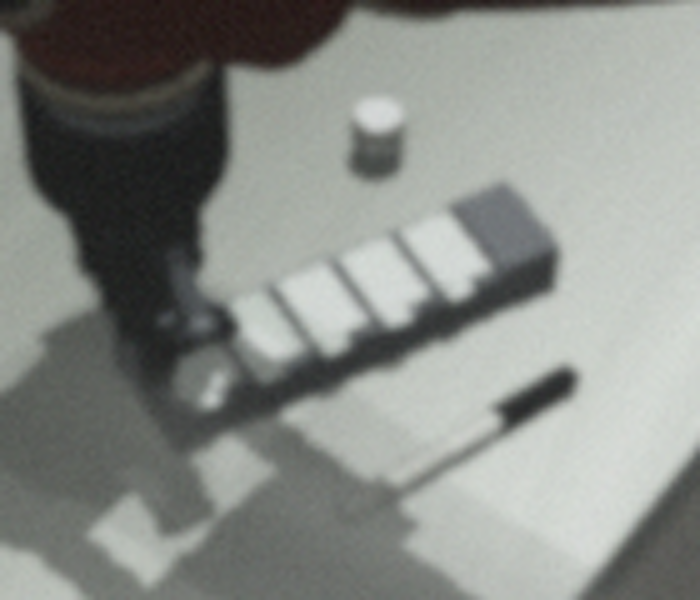

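Call:
carry_out(
  rows=[
    [[0,0,0,0,0,0.2,0],[0,0,0,0,0,0.6,0],[0,0,0,0,0,1,0],[0,0,0,0,0,1,0],[0,0,0,0,0,1,0]],
  ],
)

```text
time: 9.05
tool_pos: [0.5292, 0.0341, 0.2579]
tool_rot: [0.692, -0.692, 0.147, -0.147]
contact_force: [0.2, 0.1, -0.4]
gripper_width: 0.004
```

Call:
carry_out(
  rows=[
    [[0,0,0,-0.35,-0.8,0.5,0],[0,0,0,-0.35,-0.8,0,0],[0,0,0,-0.35,-0.8,0,0],[0,0,0,-0.35,-0.8,0,0],[0,0,0,-0.35,-0.8,0,0]],
  ],
)

```text
time: 9.55
tool_pos: [0.4587, -0.1269, 0.2766]
tool_rot: [-0.692, 0.692, -0.146, 0.147]
contact_force: [1.1, -0.3, -0.0]
gripper_width: -0.001
```

Call:
carry_out(
  rows=[
    [[0,0,0,-0.3,-0.5,0,0],[0,0,0,0,0,0,0],[0,0,0,0,0,0,0],[0,0,0,0,0,0,0]],
  ],
)

```text
time: 9.95
tool_pos: [0.4479, -0.1452, 0.2763]
tool_rot: [0.692, -0.692, 0.146, -0.147]
contact_force: [0.3, 0.5, -0.5]
gripper_width: -0.003
```

```bash
python3 chk.py 8; python3 -c "
import cv2
cv2.imwrite('pics/w8c.png',cv2.resize(cv2.imread('pics/w8.png')[0:260,200:460],None,fx=2.3,fy=2.3,interpolation=2))"
```

```text
9.95 box x,y -0.0011473888652853302 -0.10605970736545683 tipz 0.2037156175173982 [ 0.3302335   0.5193601  -0.53970124]
```

View pics/s8.png

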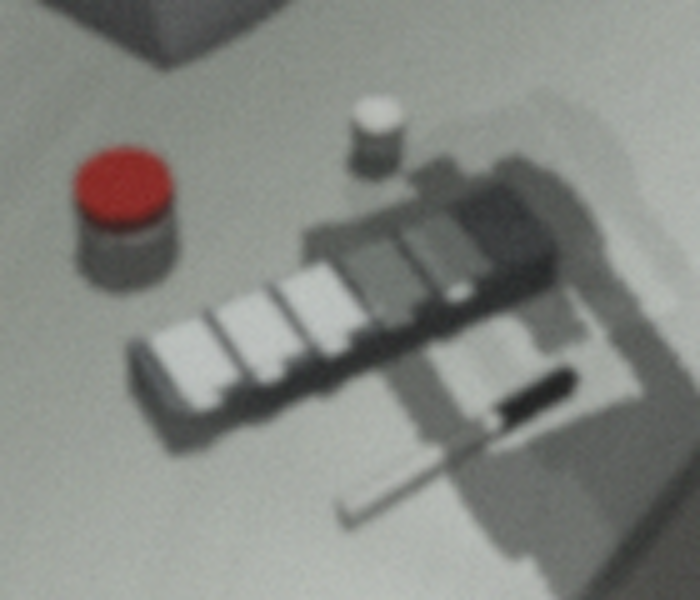

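View pics/w8c.png

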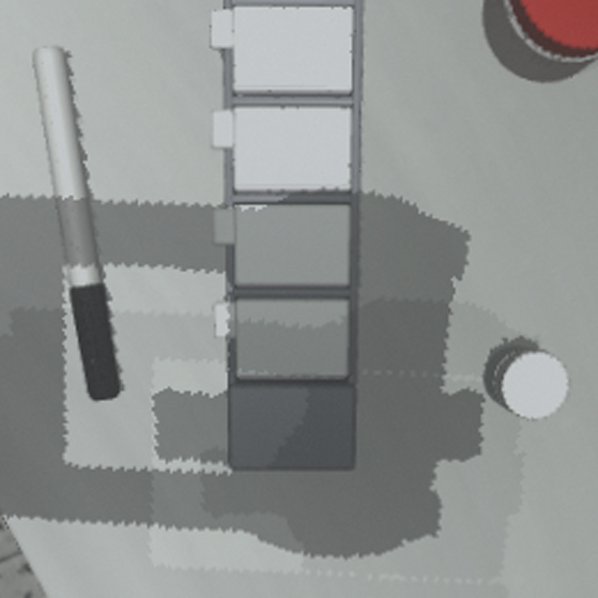

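Run:
```python
from h import *
s=state();print(plane('wrist',[(300,203),(353.9,203.7)],.0315,s))
print(s['contact_force'],job_done())
```

```text
[[ 0.43501964 -0.12376607  0.0315    ]
 [ 0.47409878 -0.14164499  0.0315    ]]
the job is handed in; nothing more can be done
[-0.09029435  0.05271993  0.08581006] None
```

I closed the fingers, touched the flat block lightly and ran the fingertips along the row in one pass. They rose about 3 mm as they met each lid and came back level to press it shut. The lids closed in order from 1 to 5; I then lifted the hand clear and handed the job in at about 10 s of the 40 s allowed.

- **Lids:** The last scene picture shows all five lids lying flat. The wrist picture, cropped, shows only lids 1 to 4. Lid angles were judged by eye and by the fingertip height of 31.5–31.6 mm during the level runs, not measured directly.
- **Box:** The block's back corners measured within about 0.6 mm of where they were before, which is within the measuring error. The nearby vials and pen look unmoved in the pictures; I did not check the petri dishes or coverslip box again.
- **Force:** The highest vertical reading was about 6 N (about 7 N in total), noted only at the end of each move, so brief peaks in between could be missed. After lifting away it read about 0.

One check disagreed. Finding the height of the block and end wall from the top and wrist cameras gave 25 mm and 1 mm, because the top picture was too blurred. I relied instead on the box width seen by the wrist camera (43.9 mm at the block end, 42.6 mm at the wall) and on touching the block, which came at 31.5 mm and agreed with the given height.

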